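Heft the solder cassettes and reload the feeder

ROBOT

A 6-joint arm with a two-finger parallel gripper is mounted at the origin on the work surface. World frame = base frame: x ahead of the robot, y to its left, z up, the work surface at z = 0. Lengths are in m, angles in rad, forces in N, time in s.
With the tool pointing down it reaches from about 0.35 to 0.725 m from the base axis. Payload 4.3 kg.
Tool frame: the origin (TCP) lies on the mounting face of the last link; the fingertips stand 173 mm ahead of it and the grasp point (between the pads) lies 155 mm ahead of it; z points along the fingers, x is the direction in which the jaws open and shut, and the axes are right-handed (so a half turn about z gives the same grasp; the last joint's range is limited). The gripper opens to 85 mm and grips with 20 to 120 N. Pads are 22 mm wide; open, the fingers measure 114 mm over their backs; the gripper's body (76 mm by 85 mm) begins 54 mm behind the grasp point. The pads swing forward as they close: fully open they stand 13 mm farther back than shut.
Start: joints at [-1.407, 0.377, 0.081, 1.274, 0, 1.46], TCP at [0.155, -0.554, 0.405] pointing down, gripper open.
Joint ranges: [-2.72, 2.72], [-0.84, 1.66], [-1.02, 1.22], [-1.77, 2.12], [-1.37, 1.28], [-3.14, 3.14]. Speed limits (rad/s): [2.57, 2.57, 3.14, 3.14, 3.14, 3.14].

INTERFACE

Orientations are given as a 3x3 rotation matrix whose columns are the frame's x, y, z axes.
In Python, from station import bot, viewer, order gives the robot as it stands.
- The arm moves only by the tool drive_tool, never from a script. Its argument "commands" is a list of rows, each an object of numbers: "ax", "ay", "az": the turn, a rotation vector about the world's x, y, z in degrees; "dx", "dy", "dz": the shift along the world's x, y, z in mm; "fingers": the finger opening in mm, from 0 to 85.4. In form: [{"ax": .., "ay": .., "az": .., "dx": .., "dy": .., "dz": .., "fingers": ..}, ...]. A call has 1 to 10 rows; each row is the pose to reach, as a shift and turn from the pose measured when the call began; what a row does not reach only later rows make up. A row lasts 1/12 s, in which the tool goes at most 41.7 mm and 7.16 degrees, less where a joint would pass 70% of its speed; a pose out of reach is approached as far as the arm can. A call with a gripper value outside its range is refused whole. The fingers move at their own pace and stop on an object; "newtons" is the grip in N (left out, the last holds). Time passes only in rows, so rows that repeat a pose let the fingers close. It gives the time, the measured TCP pose, the force and the opening at its end, in the units of the state.
- bot.observe(): the state, without advancing time (a new reading comes with each control period).
- viewer.camera(name): name is "scene" or "top"; returns the picture (400x640x3 uint8, red, green, blue); there is no depth.
- viewer.get_calibration(name): a dict with "camera_matrix" (3x3 intrinsics, pixels), "world_to_cam" (4x4, takes a point from world to camera coordinates). Camera axes: x right, y down, z forward; pixel columns grow to the right and rows downward; lengths in m; the calibration is good to about 2 mm. A picture is of the moment at which its call begins. get_calibration takes no time and is no camera call.
- order.hand_in(): hands the job in, once; it reports no verdict.
The state is a dict: "time_s": time; "joint_pos": joint angles; "joint_vel": joint speeds; "effort": joint torques, N m; "ee_pos": TCP position; "tcp_rot": TCP orientation; "wrist_force": force on the tool from outside, world axes, zero at the start; "torque": the same for the moment, N m; "finger_gap": finger opening in m.
Only numpy, scipy, OpenCV 4.12 (cv2) and the standard library are available. Lean on these libraries where they do the work, as an engineer would, in place of code of your own. Each camera call takes 0.05 s, during which the arm holds its last target. There are 200 camera calls.

TASK

Two closed solder-wire cassettes, alike outside, were left on the mat. Heft each one: a cassette that weighs more than 400 g still has wire and goes onto a seat of the twin feeder, fully home over the locating pegs with its nozzle towards the feed head; a lighter one is spent and goes upright, flat on the floor of the red return tray. Both may be the same; set them down gently without dropping or tipping them, and leave everything else on the bench where it is.

Things in the scene. Friction and masses are not known exactly. Their poses are not given: they have to be found in the camera images.
- cassette_a: Closed grey solder-wire cassette, one of two alike outside; in all it weighs 0.12 (empty) to 0.75 kg (full), centred. Origin: centre of underside, z up. Foot 84 x 84 x 16 mm, drum 80 mm across, top at 62 mm. Centred black grip bar on top: 62 mm along x, 16 mm wide, z 62 to 88 mm. Brass nozzle to -x, at 35 mm height, tip 58 mm out. On the mat, yaw up to 1 rad either way.
- cassette_b: Same as cassette_a in shape and size; its weight is its own, not tied to the other's. Both have two blind sockets in the underside, 13 mm deep: 15 mm diameter at x = -26 mm and 10 mm diameter at x = +26 mm, y = 0. They do not fit turned the wrong way.
- feeder: Twin solder-wire feeder, fixed: flat white housing 200 x 240 mm, aluminium deck at 50 mm. Origin: centre of underside, x to its rear, y to its left. Seats at x = +45, y = +58 and -58 mm; a grey feed head (40 x 58 mm, top at 100 mm) stands 97 mm in front (-x) of each seat centre. On the left or the right of the bench, yaw up to 0.2 rad.
- seat_left (a point): Centre of the dark pad of the feeder's left (+y) seat, deck height (50 mm); free at the start. A seated cassette has its origin here and axes parallel to this point's (= the feeder's), nozzle -x. Two tapered steel pegs 10 mm tall: 12 mm diameter at x = -26 mm, 7 mm at x = +26 mm; 1.5 mm radial play in the sockets. Off its pegs a cassette stands about 10 mm too high.
- seat_right (a point): Centre of the dark pad of the feeder's right (-y) seat, deck height (50 mm); free at the start. A seated cassette has its origin here and axes parallel to this point's (= the feeder's), nozzle -x. Two tapered steel pegs 10 mm tall: 12 mm diameter at x = -26 mm, 7 mm at x = +26 mm; 1.5 mm radial play in the sockets. Off its pegs a cassette stands about 10 mm too high.
- tray: Red open return tray for spent cassettes, fixed: 170 x 260 x 34 mm outside, walls and floor 5 mm thick. Origin: centre of its underside; long side along y. Takes two cassettes side by side along y (for instance at y = +62 and -62 mm). It stands on the other side of the bench from the feeder, yawed up to 0.2 rad.
- tweezers: Dark steel tweezers 120 mm long, 7 mm thick, lying between the two cassettes; origin near the middle of the underside. Leave alone.
- phone: Opened black phone, 150 x 72 x 8 mm, lying flat; origin at the centre of its underside. Leave alone.
- reel: Bare solder reel with blue flanges, 56 mm in diameter, 40 mm tall; origin at the centre of its underside. Leave alone.
- remote: White remote control 135 x 46 x 18 mm, lying flat; origin at the centre of its underside. Leave alone.
- meter: Yellow multimeter 150 x 74 x 45 mm, lying flat; origin at the centre of its underside. Leave alone.
- tip_pot: Dark tip-cleaner pot with brass wool, 68 mm in diameter, 50 mm tall; origin at the centre of its underside. Leave alone.
- tape: Amber roll of tape lying flat, 72 mm in diameter, 18 mm tall; origin at the centre of its underside. Leave alone.

How it is judged:
By the outcome, as a careful person would: the job done as asked, in the order asked, and still so for the second after the job is handed in, with the robot touching nothing.
It also fails if it takes over 53 s, if anything falls off the work surface, if the arm or the gripper's body presses on something with over 40 N, if the wrist force passes 120 N, or if a joint passes its speed limit or range.

## Working session

There is one attempt and no reset: what is moved stays moved. The work goes in short steps, Python scripts to look and compute and a tool call to move; the robot and the scene stay as the last step left them, time stands still between calls to the robot, and variables do not carry over. Pictures are saved under pics/ and viewed, about 8 in all and at most 12, crops included, and the job is handed in when it is done.

Besides the shell and the picture viewer there is one more tool, called after "Call:" as name([rows], argument=value, ...), one row to a line, values as JSON. drive_tool: Moves the arm, as the interface text tells. Its arguments: {"type":"object","properties":{"commands":{"type":"array"},"newtons":{"type":"number"}},"required":["commands"]}

```bash
ls; mkdir -p pics; python3 - <<'E'
from station import bot, viewer, order
import cv2
for n in("top","scene"):
    cv2.imwrite(f"pics/{n}0.png",viewer.camera(n)[...,::-1]); print(viewer.get_calibration(n))
print(bot.observe())
E
```

```text
pics
{'camera_matrix': array([[378.80346297,   0.        , 317.95282458],
       [  0.        , 378.80346297, 196.26483812],
       [  0.        ,   0.        ,   1.        ]]), 'world_to_cam': array([[ 0.00361962, -0.99995134, -0.00917681,  0.01432277],
       [-0.99974153, -0.00341258, -0.02247708,  0.51334448],
       [ 0.02244467,  0.0092558 , -0.99970524,  1.07632241],
       [ 0.        ,  0.        ,  0.        ,  1.        ]])}
{'camera_matrix': array([[409.56137476,   0.        , 318.93850583],
       [  0.        , 409.56137476, 201.40051514],
       [  0.        ,   0.        ,   1.        ]]), 'world_to_cam': array([[-0.07055543,  0.99750322,  0.00304244,  0.01959845],
       [ 0.78305229,  0.05727582, -0.61931299, -0.37675772],
       [-0.61794096, -0.04131351, -0.78513831,  1.28878194],
       [ 0.        ,  0.        ,  0.        ,  1.        ]])}
{'time_s': 0.1, 'joint_pos': array([-1.40728929e+00,  3.78003327e-01,  7.97712251e-02,  1.27436823e+00,
        2.16725192e-05,  1.46048510e+00]), 'joint_vel': array([-0.00090336, -0.00279024,  0.00403261,  0.0013837 , -0.00079227,
       -0.00046705]), 'effort': array([ 5.76869152e-04, -4.64696074e+01,  2.70581049e+01,  1.19964068e-02,
       -1.79869871e-04, -1.11647199e-05]), 'ee_pos': array([ 0.15544559, -0.55332136,  0.40385093]), 'tcp_rot': array([[ 2.70409158e-01, -9.62745456e-01, -2.72270697e-04],
       [-9.62743829e-01, -2.70409206e-01,  1.78346697e-03],
       [-1.79064922e-03, -2.20138867e-04, -9.99998373e-01]]), 'wrist_force': array([-0.3025293 , -0.22508482, -0.67446821]), 'torque': array([-0.01518242, -0.01286108,  0.04637141]), 'finger_gap': 0.08543927705174133}
```

View pics/top0.png

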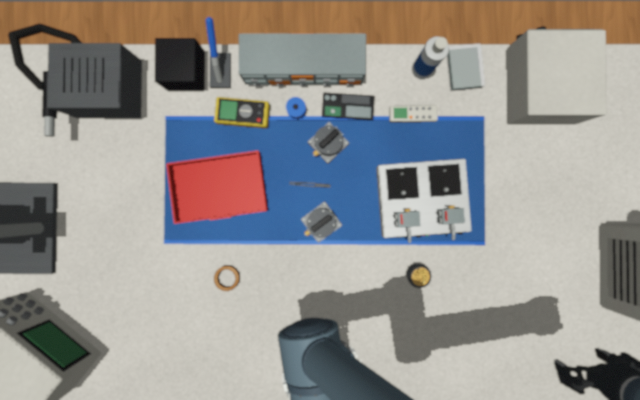

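View pics/scene0.png

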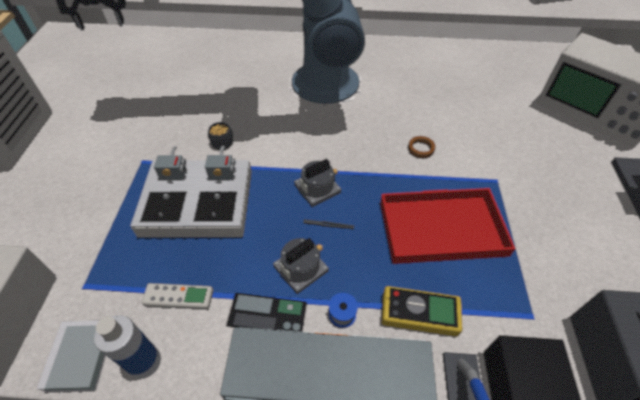

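Top view: far cassette ≈(328,143), near cassette ≈(321,222), feeder at right (pads at ≈(402,183) and (445,180), heads on the robot's side), tray at left (≈218,187). Scene view shows the same, with brass nozzles visible. Next: close crops.

```bash
cat > h.py <<'E'
import numpy as np, cv2
from station import bot, viewer, order
def cal(n):
    c=viewer.get_calibration(n); return c["camera_matrix"],c["world_to_cam"]
def ray(n,uv,z):
    K,T=cal(n); uv=np.atleast_2d(uv).astype(float)
    d=(np.c_[uv,np.ones(len(uv))]@np.linalg.inv(K).T)@T[:3,:3]
    o=-T[:3,:3].T@T[:3,3]; return o[:2]+d[:,:2]*((z-o[2])/d[:,2])[:,None]
def proj(n,P):
    K,T=cal(n); p=(np.atleast_2d(P)@T[:3,:3].T+T[:3,3])@K.T; return p[:,:2]/p[:,2:]
def rect(n,mask,z,amin=20):
    """largest contours -> min-area rect in world plane z: centre, size, angle of the long side"""
    cs,_=cv2.findContours(mask.astype(np.uint8),cv2.RETR_EXTERNAL,cv2.CHAIN_APPROX_NONE)
    out=[]
    for c in sorted(cs,key=cv2.contourArea)[::-1]:
        if cv2.contourArea(c)<amin: break
        w=ray(n,c[:,0],z).astype(np.float32)*1000
        (cx,cy),_,_=r=cv2.minAreaRect(w); b=cv2.boxPoints(r); e=[b[1]-b[0],b[2]-b[1]]
        l=[np.hypot(*q) for q in e]; i=int(np.argmax(l)); a=np.degrees(np.arctan2(e[i][1],e[i][0]))%180
        out.append((round(cx,1),round(cy,1),round(max(l),1),round(min(l),1),round(a,1),c.reshape(-1,2).mean(0).round()))
    return out
E
python3 - <<'E'
from h import *
t=cv2.imread("pics/top0.png");s=cv2.imread("pics/scene0.png")
up=lambda im,x,y,w,h,k:cv2.resize(im[y:y+h,x:x+w],None,fx=k,fy=k,interpolation=cv2.INTER_CUBIC)
a=np.hstack([up(t,295,115,60,60,6.5),up(t,293,192,60,60,6.5)])
cv2.imwrite("pics/c1.png",np.vstack([a[:, :780], up(s,265,150,195,50,4)[:, :780]]))
cv2.imwrite("pics/c2.png",np.vstack([up(t,370,150,130,95,3)[:, :390],up(s,125,145,130,100,3)]))
for n,im in(("top",t),("scene",s)):
    hsv=cv2.cvtColor(im,cv2.COLOR_BGR2HSV); H,S,V=cv2.split(hsv)
    red=((H<8)|(H>172))&(S>120)&(V>70)
    print(n,"red",rect(n,red,.034,500))
    mat=np.zeros_like(V)
    white=(S<50)&(V>150); x0,x1,y0,y1=(370,480,150,246) if n=="top" else (128,256,158,240)
    m=np.zeros(V.shape,bool); m[y0:y1,x0:x1]=1
    print("white",rect(n,white&m,.05,500))
    print("pads",rect(n,(V<60)&m,.05,100))
E
```

```text
top red [(536.8, 298.5, np.float32(262.3), np.float32(170.8), np.float32(98.3), array([216., 187.]))]
white [(502.0, -275.0, np.float32(240.6), np.float32(215.0), np.float32(94.4), array([425., 201.]))]
pads [(558.4, -329.9, np.float32(76.8), np.float32(76.6), np.float32(94.9), array([444., 180.])), (549.2, -214.3, np.float32(76.4), np.float32(75.4), np.float32(3.8), array([402., 183.]))]
scene red [(545.7, 299.0, np.float32(263.1), np.float32(185.4), np.float32(98.3), array([444., 226.]))]
white [(506.7, -297.9, np.float32(315.4), np.float32(201.6), np.float32(94.2), array([185., 186.]))]
pads [(558.4, -329.1, np.float32(79.9), np.float32(76.3), np.float32(94.2), array([164., 206.])), (548.4, -214.0, np.float32(79.8), np.float32(79.5), np.float32(94.5), array([216., 206.]))]
```

View pics/c1.png

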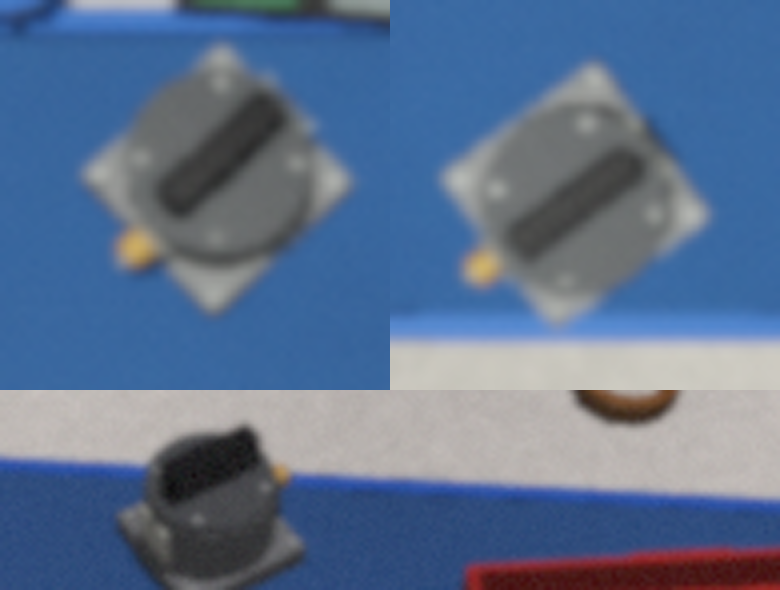

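View pics/c2.png

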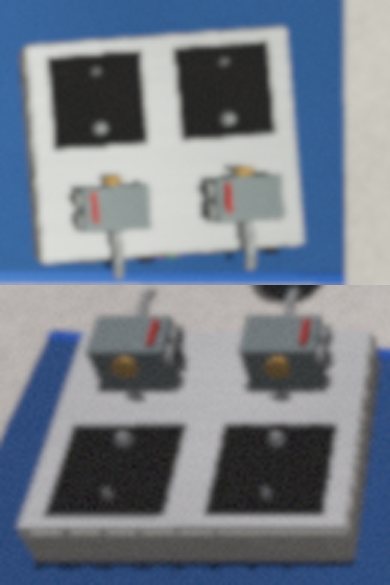

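The top-left crop is the far cassette, its nozzle at lower left (yaw ≈ -46°). The near cassette is similar (≈ -56°). The feeder's big peg faces the heads, and the pads agree in both views: yaw ≈ 4.75°. Next I measure the cassettes.

```bash
cat >> h.py <<'E'
def cass(n,im,box,zt=.088,zf=.016,vt=75):
    """bar (dark) and body (not blue) rects within pixel box"""
    H,S,V=cv2.split(cv2.cvtColor(im,cv2.COLOR_RGB2HSV)); m=np.zeros(V.shape,bool); x,y,w,h=box; m[y:y+h,x:x+w]=1
    return rect(n,(V<vt)&m,zt),rect(n,(S<90)&(V>80)&m,zf,200)
E
python3 - <<'E'
from h import *
t=cv2.imread("pics/top0.png")[...,::-1]; t=np.ascontiguousarray(t)
for nm,b in(("A",(305,121,46,44)),("B",(297,198,50,45))):
    for vt in (65,75,85): print(nm,vt,cass("top",t,b,vt=vt))
E
```

```text
A 65 ([(663.6, -11.9, np.float32(58.3), np.float32(14.4), np.float32(133.1), array([328., 139.]))], [(663.8, -8.3, np.float32(102.5), np.float32(88.5), np.float32(135.0), array([327., 142.]))])
A 75 ([(664.2, -12.4, np.float32(60.2), np.float32(18.2), np.float32(133.1), array([329., 139.]))], [(663.8, -8.3, np.float32(102.5), np.float32(88.5), np.float32(135.0), array([327., 142.]))])
A 85 ([(664.6, -12.0, np.float32(63.7), np.float32(18.8), np.float32(135.3), array([328., 138.]))], [(663.8, -8.3, np.float32(102.5), np.float32(88.5), np.float32(135.0), array([327., 142.]))])
B 65 ([], [(436.4, 13.3, np.float32(103.0), np.float32(87.0), np.float32(126.5), array([320., 223.]))])
B 75 ([(442.5, 5.6, np.float32(56.9), np.float32(13.2), np.float32(127.1), array([321., 223.]))], [(436.4, 13.3, np.float32(103.0), np.float32(87.0), np.float32(126.5), array([320., 223.]))])
B 85 ([(442.3, 5.8, np.float32(60.6), np.float32(16.3), np.float32(127.1), array([322., 223.]))], [(436.4, 13.3, np.float32(103.0), np.float32(87.0), np.float32(126.5), array([320., 223.]))])
```

Call:
drive_tool([
  {"dx":509,"dy":541,"dz":-60,"az":118.3,"fingers":60},
  {"dx":509,"dy":541,"dz":-60,"az":118.3,"fingers":60},
  {"dx":509,"dy":541,"dz":-60,"az":118.3,"fingers":60},
  {"dx":509,"dy":541,"dz":-60,"az":118.3,"fingers":60},
  {"dx":509,"dy":541,"dz":-60,"az":118.3,"fingers":60},
  {"dx":509,"dy":541,"dz":-60,"az":118.3,"fingers":60},
  {"dx":509,"dy":541,"dz":-60,"az":118.3,"fingers":60},
  {"dx":509,"dy":541,"dz":-60,"az":118.3,"fingers":60},
  {"dx":509,"dy":541,"dz":-60,"az":118.3,"fingers":60},
  {"dx":509,"dy":541,"dz":-60,"az":118.3,"fingers":60},
])

```text
$.commands[0]: bad value
```

Call:
drive_tool([
  {"ax":0,"ay":0,"dx":40,"dy":42,"dz":-5,"az":9,"fingers":60},
])

```text
time_s: 0.18
ee_pos: [0.1811, -0.5271, 0.4001]
tcp_rot: [[0.384, -0.923, -0.002], [-0.923, -0.384, -0.002], [0.001, 0.003, -1.0]]
wrist_force: [2.3, -1.1, 0.3]
finger_gap: 0.0754
```

Call:
drive_tool([
  {"ax":0,"ay":0,"az":111.4,"dx":483,"dy":515,"dz":-60,"fingers":60},
  {"ax":0,"ay":0,"az":111.4,"dx":483,"dy":515,"dz":-60,"fingers":60},
  {"ax":0,"ay":0,"az":111.4,"dx":483,"dy":515,"dz":-60,"fingers":60},
  {"ax":0,"ay":0,"az":111.4,"dx":483,"dy":515,"dz":-60,"fingers":60},
  {"ax":0,"ay":0,"az":111.4,"dx":483,"dy":515,"dz":-60,"fingers":60},
  {"ax":0,"ay":0,"az":111.4,"dx":483,"dy":515,"dz":-60,"fingers":60},
  {"ax":0,"ay":0,"az":111.4,"dx":483,"dy":515,"dz":-60,"fingers":60},
  {"ax":0,"ay":0,"az":111.4,"dx":483,"dy":515,"dz":-60,"fingers":60},
  {"ax":0,"ay":0,"az":111.4,"dx":483,"dy":515,"dz":-60,"fingers":60},
  {"ax":0,"ay":0,"az":111.4,"dx":483,"dy":515,"dz":-60,"fingers":60},
])

```text
time_s: 1.02
ee_pos: [0.469, -0.2189, 0.3643]
tcp_rot: [[0.996, 0.084, 0.001], [0.084, -0.996, -0.001], [0.001, 0.001, -1.0]]
wrist_force: [-0.6, -1.8, 1.4]
finger_gap: 0.0597
```

Call:
drive_tool([
  {"ax":0,"ay":0,"az":39.2,"dx":195,"dy":207,"dz":-24,"fingers":60},
  {"ax":0,"ay":0,"az":39.2,"dx":195,"dy":207,"dz":-24,"fingers":60},
  {"ax":0,"ay":0,"az":39.2,"dx":195,"dy":207,"dz":-24,"fingers":60},
  {"ax":0,"ay":0,"az":39.2,"dx":195,"dy":207,"dz":-24,"fingers":60},
  {"ax":0,"ay":0,"az":39.2,"dx":195,"dy":207,"dz":-24,"fingers":60},
  {"ax":0,"ay":0,"az":39.2,"dx":195,"dy":207,"dz":-24,"fingers":60},
  {"ax":0,"ay":0,"az":39.2,"dx":195,"dy":207,"dz":-24,"fingers":60},
  {"ax":0,"ay":0,"az":39.2,"dx":195,"dy":207,"dz":-24,"fingers":60},
  {"ax":0,"ay":0,"az":39.2,"dx":195,"dy":207,"dz":-60,"fingers":60},
  {"ax":0,"ay":0,"az":39.2,"dx":195,"dy":207,"dz":-60,"fingers":60},
])

```text
time_s: 1.85
ee_pos: [0.6618, -0.011, 0.2976]
tcp_rot: [[0.718, 0.696, -0.009], [0.696, -0.718, 0.0], [-0.006, -0.007, -1.0]]
wrist_force: [-2.5, 0.4, -1.3]
finger_gap: 0.0596
```

```bash
python3 - <<'E'
from h import *
o=bot.observe(); print(o["ee_pos"],o["wrist_force"],o["joint_pos"].round(2))
s=viewer.camera("scene"); cv2.imwrite("pics/g1.png",cv2.resize(s[120:300,230:390,::-1],None,fx=4,fy=3.3))
E
```

```text
[ 0.66184315 -0.01104616  0.29758674] [-2.54954801  0.42120411 -1.25013092] [-0.11  0.6   0.17  1.14 -0.    0.69]
```

View pics/g1.png

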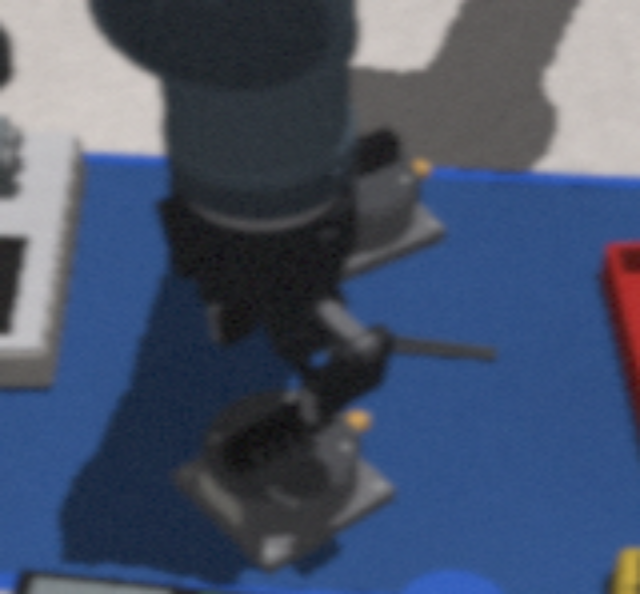

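The gripper is lined up over the far cassette's bar. Going down and gripping.

Call:
drive_tool([
  {"ax":0,"ay":0,"az":0,"dx":2,"dy":-1,"dz":-25,"fingers":60},
  {"ax":0,"ay":0,"az":0,"dx":2,"dy":-1,"dz":-45,"fingers":60},
  {"ax":0,"ay":0,"az":0,"dx":2,"dy":-1,"dz":-58,"fingers":60},
  {"ax":0,"ay":0,"az":0,"dx":2,"dy":-1,"dz":-58,"fingers":30},
  {"ax":0,"ay":0,"az":0,"dx":2,"dy":-1,"dz":-58,"fingers":18},
  {"ax":0,"ay":0,"az":0,"dx":2,"dy":-1,"dz":-58,"fingers":10},
  {"ax":0,"ay":0,"az":0,"dx":2,"dy":-1,"dz":-58,"fingers":10},
  {"ax":0,"ay":0,"az":0,"dx":2,"dy":-1,"dz":-58,"fingers":10},
  {"ax":0,"ay":0,"az":0,"dx":2,"dy":-1,"dz":-58,"fingers":10},
], newtons=60)

```text
time_s: 2.65
ee_pos: [0.6651, -0.0124, 0.2443]
tcp_rot: [[0.719, 0.695, -0.003], [0.695, -0.719, 0.001], [-0.002, -0.003, -1.0]]
wrist_force: [2.7, 2.8, 5.7]
finger_gap: 0.0146
```

Call:
drive_tool([
  {"ax":0,"ay":0,"az":0,"dx":0,"dy":0,"dz":15,"fingers":10},
  {"ax":0,"ay":0,"az":0,"dx":0,"dy":0,"dz":40,"fingers":10},
  {"ax":0,"ay":0,"az":0,"dx":0,"dy":0,"dz":70,"fingers":10},
  {"ax":0,"ay":0,"az":0,"dx":0,"dy":0,"dz":90,"fingers":10},
  {"ax":0,"ay":0,"az":0,"dx":0,"dy":0,"dz":90,"fingers":10},
  {"ax":0,"ay":0,"az":0,"dx":0,"dy":0,"dz":90,"fingers":10},
  {"ax":0,"ay":0,"az":0,"dx":0,"dy":0,"dz":90,"fingers":10},
  {"ax":0,"ay":0,"az":0,"dx":0,"dy":0,"dz":90,"fingers":10},
  {"ax":0,"ay":0,"az":0,"dx":0,"dy":0,"dz":90,"fingers":10},
  {"ax":0,"ay":0,"az":0,"dx":0,"dy":0,"dz":90,"fingers":10},
])

```text
time_s: 3.48
ee_pos: [0.6645, -0.0124, 0.3324]
tcp_rot: [[0.719, 0.695, -0.007], [0.695, -0.719, 0.001], [-0.004, -0.006, -1.0]]
wrist_force: [-0.0, 0.8, -6.6]
finger_gap: 0.0147
```

```bash
cat >> h.py <<'E'
def heft(k=8):
    F=[]
    for i in range(k): F.append(np.r_[bot.observe()["wrist_force"],bot.observe()["torque"]]); im=viewer.camera("top" if i%2 else "scene")
    print("heft",np.mean(F,0).round(2),np.std(F,0).round(2))
E
python3 - <<'E'
from h import *
heft(8); o=bot.observe(); print(o["ee_pos"],o["finger_gap"],o["tcp_rot"].round(3),o["joint_vel"].round(3))
a=viewer.camera("top"); b=viewer.camera("scene")
f=lambda im,x,y:cv2.resize(im[y:y+100,x:x+110,::-1],None,fx=3.5,fy=3.5,interpolation=cv2.INTER_CUBIC)
cv2.imwrite("pics/l1.png",np.hstack([f(a,275,90),f(b,245,180)]))
E
```

```text
heft [ 0.15  0.44 -5.9  -0.01 -0.03 -0.  ] [0.34 0.51 0.4  0.02 0.02 0.03]
[ 0.66516284 -0.01239558  0.33434174] 0.014429802695051829 [[ 0.719  0.695 -0.003]
 [ 0.695 -0.719  0.001]
 [-0.002 -0.003 -1.   ]] [-0.001 -0.001 -0.    -0.    -0.    -0.001]
```

View pics/l1.png

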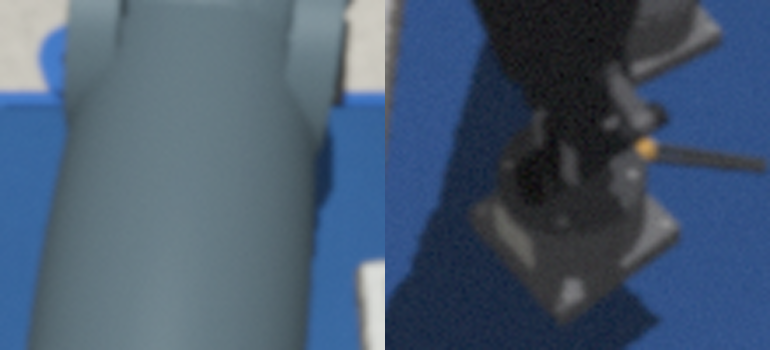

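```bash
python3 - <<'E'
from h import *
L,R,B=[(X-385)/3.5+245 for X in(472,680,560)],[y/3.5+180 for y in(212,232,322)],0
for z in(.090,.098,.106):
    p=ray("scene",np.c_[L,R],z)*1000; print(z,p.round(1),((p[0]+p[1])/2).round(1))
# nozzle and grip expectation
c=np.array([.665,-.0124]);a=np.radians(-46)
X=np.array([np.cos(a),np.sin(a)]);Y=np.array([-X[1],X[0]])
for sx,sy in((1,1),(1,-1),(-1,1)):
  for z in(.09,.106): print(sx,sy,z,proj("scene",np.r_[c+.042*(sx*X+sy*Y),z]).round(1), 'crop',((proj("scene",np.r_[c+.042*(sx*X+sy*Y),z])-[245,180])*3.5+[385,0]).round(0))
print('noz',((proj("scene",np.r_[c-.056*X,.125])-[245,180])*3.5+[385,0]).round(0))
E
```

```text
0.09 [[657.1 -71.4]
 [661.8  47.3]
 [723.2 -14. ]] [659.5 -12. ]
0.098 [[662.1 -69.9]
 [666.8  47.4]
 [727.5 -13.2]] [664.5 -11.2]
0.106 [[667.2 -68.4]
 [671.8  47.5]
 [731.8 -12.4]] [669.5 -10.4]
1 1 0.09 [[295.2 272.6]] crop [[561. 324.]]
1 1 0.106 [[294.9 268.4]] crop [[560. 309.]]
1 -1 0.09 [[269.1 243.5]] crop [[469. 222.]]
1 -1 0.106 [[268.4 239.1]] crop [[467. 207.]]
-1 1 0.09 [[329.  248.1]] crop [[679. 238.]]
-1 1 0.106 [[329.2 243.7]] crop [[680. 223.]]
noz [[650. 142.]]
```

Net weight is about 5.3–5.9 N (≈0.55–0.6 kg), so this one is full. In the hand it is centred to about 1 mm. It goes to the right seat.

Call:
drive_tool([
  {"ax":0,"ay":0,"az":50.75,"dx":-107,"dy":-317,"dz":20,"fingers":10},
  {"ax":0,"ay":0,"az":50.75,"dx":-107,"dy":-317,"dz":20,"fingers":10},
  {"ax":0,"ay":0,"az":50.75,"dx":-107,"dy":-317,"dz":20,"fingers":10},
  {"ax":0,"ay":0,"az":50.75,"dx":-107,"dy":-317,"dz":20,"fingers":10},
  {"ax":0,"ay":0,"az":50.75,"dx":-107,"dy":-317,"dz":20,"fingers":10},
  {"ax":0,"ay":0,"az":50.75,"dx":-107,"dy":-317,"dz":20,"fingers":10},
  {"ax":0,"ay":0,"az":50.75,"dx":-107,"dy":-317,"dz":20,"fingers":10},
  {"ax":0,"ay":0,"az":50.75,"dx":-107,"dy":-317,"dz":20,"fingers":10},
  {"ax":0,"ay":0,"az":50.75,"dx":-107,"dy":-317,"dz":20,"fingers":10},
  {"ax":0,"ay":0,"az":50.75,"dx":-107,"dy":-317,"dz":20,"fingers":10},
])

```text
time_s: 4.82
ee_pos: [0.5566, -0.3337, 0.3548]
tcp_rot: [[-0.078, 0.997, -0.002], [0.997, 0.078, -0.005], [-0.004, -0.003, -1.0]]
wrist_force: [0.0, 0.4, -5.9]
finger_gap: 0.0145
```

Call:
drive_tool([
  {"ax":0,"ay":0,"az":0.3,"dx":2,"dy":4,"dz":-15,"fingers":10},
  {"ax":0,"ay":0,"az":0.3,"dx":2,"dy":4,"dz":-30,"fingers":10},
  {"ax":0,"ay":0,"az":0.3,"dx":2,"dy":4,"dz":-45,"fingers":10},
  {"ax":0,"ay":0,"az":0.3,"dx":2,"dy":4,"dz":-45,"fingers":10},
  {"ax":0,"ay":0,"az":0.3,"dx":2,"dy":4,"dz":-45,"fingers":10},
  {"ax":0,"ay":0,"az":0.3,"dx":2,"dy":4,"dz":-45,"fingers":10},
])

```text
time_s: 5.32
ee_pos: [0.559, -0.3294, 0.3107]
tcp_rot: [[-0.083, 0.997, -0.001], [0.997, 0.083, -0.005], [-0.005, -0.002, -1.0]]
wrist_force: [-0.0, -0.5, -5.4]
finger_gap: 0.0146
```

```bash
cat >> h.py <<'E'
def check(x,y,yaw,z,org,k,name,w=150,h=100):
    """crop of the scene view with the expected foot and nozzle tip of a cassette at this pose marked"""
    im=viewer.camera("scene"); c=cv2.resize(im[org[1]:org[1]+h,org[0]:org[0]+w,::-1],None,fx=k,fy=k,interpolation=cv2.INTER_CUBIC)
    a=np.radians(yaw); X=np.array([np.cos(a),np.sin(a)]);Y=np.array([-X[1],X[0]]); o=np.array([x,y])
    P=[np.r_[o+.042*(i*X+j*Y),z+d] for d in(0,.016) for i,j in((1,1),(1,-1),(-1,-1),(-1,1))]+[np.r_[o-.058*X,z+.035]]
    for p in (proj("scene",P)-org+.5)*k-.5: cv2.circle(c,tuple(int(v) for v in p.round()),2,(0,255,0),-1)
    cv2.imwrite(f"pics/{name}.png",c)
E
python3 - <<'E'
from h import *
o=bot.observe();p=o["ee_pos"];yaw=np.degrees(np.arctan2(o["tcp_rot"][1,0],o["tcp_rot"][0,0]));print(p,yaw,o["wrist_force"],o["tcp_rot"].round(3)[2])
check(p[0],p[1],yaw-90,p[2]-.2443,(110,140),5,"s1",150,110)
E
```

```text
[ 0.55902149 -0.32935112  0.31071155] 94.77833531403527 [-0.03244103 -0.51343483 -5.42140727] [-0.005 -0.002 -1.   ]
```

View pics/s1.png

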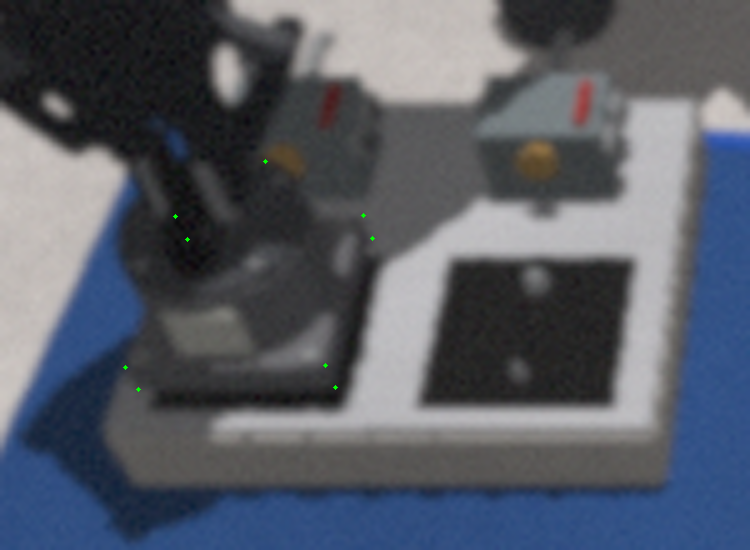

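The view shows the foot over the pad, roughly where expected. Force will tell the rest, so I lower gently onto the pegs.

Call:
drive_tool([
  {"ax":0,"ay":0,"az":0,"dx":-0.5,"dy":0,"dz":-3,"fingers":10},
  {"ax":0,"ay":0,"az":0,"dx":-0.5,"dy":0,"dz":-5.5,"fingers":10},
  {"ax":0,"ay":0,"az":0,"dx":-0.5,"dy":0,"dz":-7,"fingers":10},
  {"ax":0,"ay":0,"az":0,"dx":-0.5,"dy":0,"dz":-8,"fingers":10},
  {"ax":0,"ay":0,"az":0,"dx":-0.5,"dy":0,"dz":-8.5,"fingers":10},
  {"ax":0,"ay":0,"az":0,"dx":-0.5,"dy":0,"dz":-8.5,"fingers":10},
  {"ax":0,"ay":0,"az":0,"dx":-0.5,"dy":0,"dz":-8.5,"fingers":10},
])

```text
time_s: 5.95
ee_pos: [0.5587, -0.3296, 0.3026]
tcp_rot: [[-0.083, 0.997, -0.001], [0.997, 0.083, -0.006], [-0.006, -0.001, -1.0]]
wrist_force: [-0.3, 0.5, -6.3]
finger_gap: 0.0146
```

Call:
drive_tool([
  {"ax":0,"ay":0,"az":0,"dx":0,"dy":0,"dz":-1.5,"fingers":10},
  {"ax":0,"ay":0,"az":0,"dx":0,"dy":0,"dz":-3,"fingers":10},
  {"ax":0,"ay":0,"az":0,"dx":0,"dy":0,"dz":-4,"fingers":10},
  {"ax":0,"ay":0,"az":0,"dx":0,"dy":0,"dz":-4,"fingers":10},
  {"ax":0,"ay":0,"az":0,"dx":0,"dy":0,"dz":-4,"fingers":10},
])

```text
time_s: 6.37
ee_pos: [0.5584, -0.3295, 0.2983]
tcp_rot: [[-0.083, 0.997, -0.001], [0.997, 0.083, -0.005], [-0.005, -0.002, -1.0]]
wrist_force: [-0.4, 0.5, -5.8]
finger_gap: 0.0147
```

Free so far, at an underside height of about 54 mm and inside the peg height. Going on to the deck.

Call:
drive_tool([
  {"ax":0,"ay":0,"az":0,"dx":0,"dy":0,"dz":-1.5,"fingers":10},
  {"ax":0,"ay":0,"az":0,"dx":0,"dy":0,"dz":-3,"fingers":10},
  {"ax":0,"ay":0,"az":0,"dx":0,"dy":0,"dz":-3.5,"fingers":10},
  {"ax":0,"ay":0,"az":0,"dx":0,"dy":0,"dz":-4,"fingers":10},
  {"ax":0,"ay":0,"az":0,"dx":0,"dy":0,"dz":-4.5,"fingers":10},
  {"ax":0,"ay":0,"az":0,"dx":0,"dy":0,"dz":-4.5,"fingers":10},
])

```text
time_s: 6.87
ee_pos: [0.5583, -0.3294, 0.2943]
tcp_rot: [[-0.083, 0.997, -0.001], [0.997, 0.083, -0.005], [-0.005, -0.002, -1.0]]
wrist_force: [-3.5, 1.8, -1.4]
finger_gap: 0.0143
```

Call:
drive_tool([
  {"ax":0,"ay":0,"az":0,"dx":0,"dy":0,"dz":-0.5,"fingers":10},
  {"ax":0,"ay":0,"az":0,"dx":0,"dy":0,"dz":0,"fingers":24},
  {"ax":0,"ay":0,"az":0,"dx":0,"dy":0,"dz":0,"fingers":45},
  {"ax":0,"ay":0,"az":0,"dx":0,"dy":0,"dz":0,"fingers":45},
  {"ax":0,"ay":0,"az":0,"dx":0,"dy":0,"dz":20,"fingers":45},
  {"ax":0,"ay":0,"az":0,"dx":0,"dy":0,"dz":50,"fingers":45},
  {"ax":0,"ay":0,"az":0,"dx":0,"dy":0,"dz":70,"fingers":60},
  {"ax":0,"ay":0,"az":0,"dx":-20,"dy":40,"dz":80,"fingers":60},
  {"ax":0,"ay":0,"az":0,"dx":-40,"dy":80,"dz":80,"fingers":60},
])

```text
time_s: 7.62
ee_pos: [0.5233, -0.2576, 0.3773]
tcp_rot: [[-0.081, 0.997, 0.007], [0.997, 0.081, -0.01], [-0.011, 0.006, -1.0]]
wrist_force: [1.1, 0.2, 1.0]
finger_gap: 0.06
```

Call:
drive_tool([
  {"ax":0,"ay":0,"az":-57.6,"dx":-81,"dy":263,"dz":-30,"fingers":60},
  {"ax":0,"ay":0,"az":-57.6,"dx":-81,"dy":263,"dz":-30,"fingers":60},
  {"ax":0,"ay":0,"az":-57.6,"dx":-81,"dy":263,"dz":-30,"fingers":60},
  {"ax":0,"ay":0,"az":-57.6,"dx":-81,"dy":263,"dz":-30,"fingers":60},
  {"ax":0,"ay":0,"az":-57.6,"dx":-81,"dy":263,"dz":-30,"fingers":60},
  {"ax":0,"ay":0,"az":-57.6,"dx":-81,"dy":263,"dz":-30,"fingers":60},
  {"ax":0,"ay":0,"az":-57.6,"dx":-81,"dy":263,"dz":-30,"fingers":60},
  {"ax":0,"ay":0,"az":-57.6,"dx":-81,"dy":263,"dz":-30,"fingers":60},
  {"ax":0,"ay":0,"az":-57.6,"dx":-81,"dy":263,"dz":-30,"fingers":60},
  {"ax":0,"ay":0,"az":-57.6,"dx":-81,"dy":263,"dz":-30,"fingers":60},
])

```text
time_s: 8.45
ee_pos: [0.4426, 0.0062, 0.3481]
tcp_rot: [[0.798, 0.603, -0.002], [0.603, -0.798, -0.011], [-0.009, 0.007, -1.0]]
wrist_force: [0.5, -0.4, -0.8]
finger_gap: 0.0602
```

```bash
python3 - <<'E'
from h import *
o=bot.observe();print(o["ee_pos"],o["wrist_force"])
heft(4)
check(.5583,-.3295,4.75,.05,(110,140),5,"s2",150,110)
E
```

```text
[0.44257739 0.00615429 0.34812347] [ 0.47124906 -0.41017386 -0.76032774]
heft [ 0.79 -0.16 -0.17 -0.   -0.01 -0.  ] [0.69 0.65 0.42 0.03 0.03 0.04]
```

View pics/s2.png

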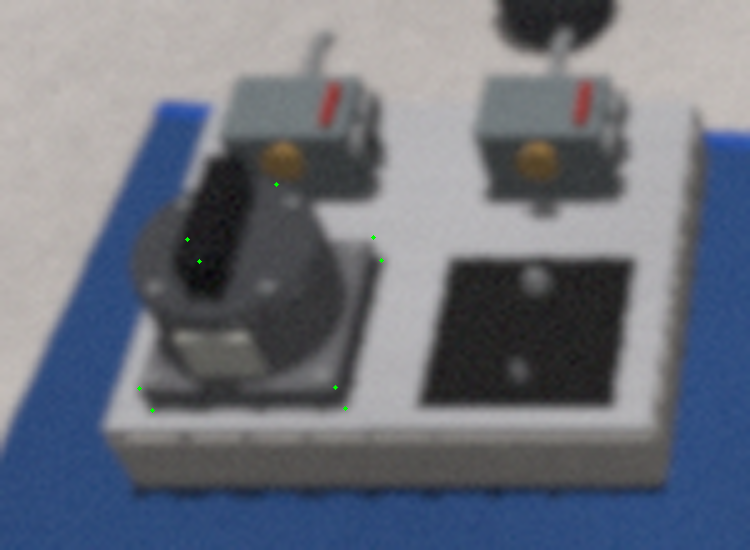

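The cassette sits flat on the right seat, and the predicted foot corners coincide. With the hand empty the force reads -0.2 N, so it weighed about 0.58 kg. Now the near cassette.

Call:
drive_tool([
  {"ax":0,"ay":0,"az":-0.1,"dx":0,"dy":-0.5,"dz":-35,"fingers":60},
  {"ax":0,"ay":0,"az":-0.1,"dx":0,"dy":-0.5,"dz":-70,"fingers":60},
  {"ax":0,"ay":0,"az":-0.1,"dx":0,"dy":-0.5,"dz":-95,"fingers":60},
  {"ax":0,"ay":0,"az":-0.1,"dx":0,"dy":-0.5,"dz":-104,"fingers":60},
  {"ax":0,"ay":0,"az":-0.1,"dx":0,"dy":-0.5,"dz":-104,"fingers":30},
  {"ax":0,"ay":0,"az":-0.1,"dx":0,"dy":-0.5,"dz":-104,"fingers":18},
  {"ax":0,"ay":0,"az":-0.1,"dx":0,"dy":-0.5,"dz":-104,"fingers":10},
  {"ax":0,"ay":0,"az":-0.1,"dx":0,"dy":-0.5,"dz":-104,"fingers":10},
  {"ax":0,"ay":0,"az":-0.1,"dx":0,"dy":-0.5,"dz":-104,"fingers":10},
  {"ax":0,"ay":0,"az":-0.1,"dx":0,"dy":-0.5,"dz":-104,"fingers":10},
], newtons=60)

```text
time_s: 9.53
ee_pos: [0.4437, 0.0042, 0.2455]
tcp_rot: [[0.8, 0.6, -0.001], [0.6, -0.8, -0.012], [-0.008, 0.009, -1.0]]
wrist_force: [-2.3, -0.9, 6.9]
finger_gap: 0.0147
```

Call:
drive_tool([
  {"ax":0,"ay":0,"az":0,"dx":0,"dy":0,"dz":15,"fingers":10},
  {"ax":0,"ay":0,"az":0,"dx":0,"dy":0,"dz":40,"fingers":10},
  {"ax":0,"ay":0,"az":0,"dx":0,"dy":0,"dz":70,"fingers":10},
  {"ax":0,"ay":0,"az":0,"dx":0,"dy":0,"dz":90,"fingers":10},
  {"ax":0,"ay":0,"az":0,"dx":0,"dy":0,"dz":90,"fingers":10},
  {"ax":0,"ay":0,"az":0,"dx":0,"dy":0,"dz":90,"fingers":10},
  {"ax":0,"ay":0,"az":0,"dx":0,"dy":0,"dz":90,"fingers":10},
  {"ax":0,"ay":0,"az":0,"dx":0,"dy":0,"dz":90,"fingers":10},
])

```text
time_s: 10.2
ee_pos: [0.4426, 0.0043, 0.3335]
tcp_rot: [[0.8, 0.601, -0.005], [0.6, -0.8, -0.012], [-0.011, 0.007, -1.0]]
wrist_force: [-0.2, -0.3, -5.7]
finger_gap: 0.0144
```

```bash
python3 - <<'E'
from h import *
heft(8)
o=bot.observe();p=o["ee_pos"];yaw=np.degrees(np.arctan2(o["tcp_rot"][1,0],o["tcp_rot"][0,0]));print(p,yaw,o["finger_gap"],o["tcp_rot"].round(3)[2])
E
```

```text
heft [ 0.24 -0.21 -5.76 -0.   -0.05  0.01] [0.28 0.14 0.4  0.03 0.04 0.02]
[0.44368212 0.00417366 0.33522006] 36.89729293728412 0.014571893705801357 [-0.008  0.009 -1.   ]
```

Also heavy: 5.76 N minus a ~0.2 N offset is about 0.57 kg, so it goes to the left seat. First I check its offset in the hand.

```bash
python3 - <<'E'
from h import *
p=bot.observe()["ee_pos"]
print(proj("scene",[p[0],p[1],.1]))
check(p[0]-.0002,p[1]-.0019,-53.1,p[2]-.2455,(255,120),6,"s3",130,90)
c=cv2.imread("pics/s3.png"); cv2.imwrite("pics/s3.png",cv2.convertScaleAbs(c,alpha=1.6,beta=10))
E
```

```text
[[315.77104909 161.56855685]]
```

View pics/s3.png

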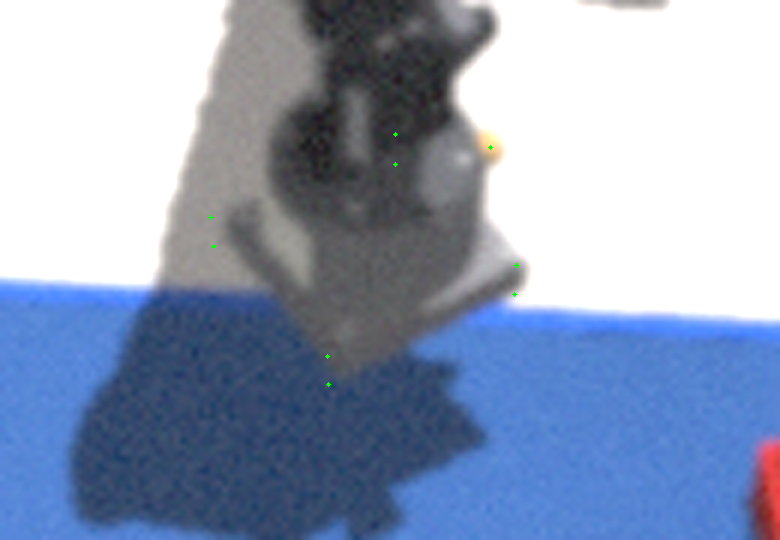

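The cassette is about 5 mm off the grasp centre along the bar, towards the nozzle: the left, right and bottom corners are shifted by about (+13,-7) px at 6x. I'll allow for this at the seat.

Call:
drive_tool([
  {"ax":0,"ay":0,"az":7,"dx":40,"dy":0,"dz":20,"fingers":10},
  {"ax":0,"ay":0,"az":57.85,"dx":109,"dy":-217,"dz":30,"fingers":10},
  {"ax":0,"ay":0,"az":57.85,"dx":109,"dy":-217,"dz":30,"fingers":10},
  {"ax":0,"ay":0,"az":57.85,"dx":109,"dy":-217,"dz":30,"fingers":10},
  {"ax":0,"ay":0,"az":57.85,"dx":109,"dy":-217,"dz":30,"fingers":10},
  {"ax":0,"ay":0,"az":57.85,"dx":109,"dy":-217,"dz":30,"fingers":10},
  {"ax":0,"ay":0,"az":57.85,"dx":109,"dy":-217,"dz":30,"fingers":10},
  {"ax":0,"ay":0,"az":57.85,"dx":109,"dy":-217,"dz":30,"fingers":10},
  {"ax":0,"ay":0,"az":57.85,"dx":109,"dy":-217,"dz":30,"fingers":10},
  {"ax":0,"ay":0,"az":57.85,"dx":109,"dy":-217,"dz":30,"fingers":10},
])

```text
time_s: 11.48
ee_pos: [0.5528, -0.2138, 0.3647]
tcp_rot: [[-0.082, 0.997, 0.009], [0.997, 0.082, -0.007], [-0.007, 0.009, -1.0]]
wrist_force: [-0.4, 0.4, -6.0]
finger_gap: 0.0143
```

Call:
drive_tool([
  {"ax":0,"ay":0,"az":0,"dx":-0.5,"dy":1.4,"dz":-20,"fingers":10},
  {"ax":0,"ay":0,"az":0,"dx":-0.5,"dy":1.4,"dz":-38,"fingers":10},
  {"ax":0,"ay":0,"az":0,"dx":-0.5,"dy":1.4,"dz":-48,"fingers":10},
  {"ax":0,"ay":0,"az":0,"dx":-0.5,"dy":1.4,"dz":-53,"fingers":10},
  {"ax":0,"ay":0,"az":0,"dx":-0.5,"dy":1.4,"dz":-53,"fingers":10},
  {"ax":0,"ay":0,"az":0,"dx":-0.5,"dy":1.4,"dz":-53,"fingers":10},
])

```text
time_s: 11.98
ee_pos: [0.5524, -0.2122, 0.3121]
tcp_rot: [[-0.082, 0.997, 0.009], [0.997, 0.082, -0.007], [-0.007, 0.009, -1.0]]
wrist_force: [0.4, -0.1, -6.2]
finger_gap: 0.0141
```

```bash
python3 - <<'E'
from h import *
o=bot.observe();p=o["ee_pos"];z=o["tcp_rot"][:,2];g=p+z*.16;yaw=np.degrees(np.arctan2(o["tcp_rot"][1,0],o["tcp_rot"][0,0]))-90
c=g[:2]-.005*np.array([np.cos(np.radians(yaw)),np.sin(np.radians(yaw))]); print(p,yaw,c,z.round(4),o["wrist_force"])
check(c[0],c[1],yaw,p[2]-.2455,(130,130),5.5,"s4",140,105)
i=cv2.imread("pics/s4.png"); cv2.imwrite("pics/s4.png",cv2.convertScaleAbs(i,alpha=1.6,beta=10))
E
```

```text
[ 0.5523907  -0.21217261  0.31207931] 4.698966560187472 [ 0.54888442 -0.21363989] [ 0.0092 -0.0066 -0.9999] [ 0.42866101 -0.06755892 -6.23542813]
```

View pics/s4.png

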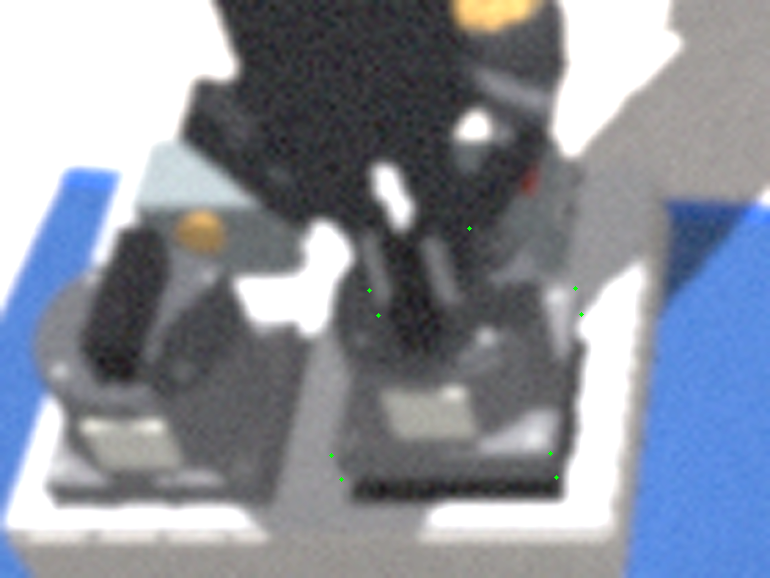

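The lower edge of the front foot runs from (343,478) to (556,478), which matches the marks. Lowering gently.

Call:
drive_tool([
  {"ax":0,"ay":0,"az":0,"dx":0,"dy":-0.3,"dz":-3,"fingers":10},
  {"ax":0,"ay":0,"az":0,"dx":0,"dy":-0.3,"dz":-5.5,"fingers":10},
  {"ax":0,"ay":0,"az":0,"dx":0,"dy":-0.3,"dz":-7,"fingers":10},
  {"ax":0,"ay":0,"az":0,"dx":0,"dy":-0.3,"dz":-8,"fingers":10},
  {"ax":0,"ay":0,"az":0,"dx":0,"dy":-0.3,"dz":-8.5,"fingers":10},
  {"ax":0,"ay":0,"az":0,"dx":0,"dy":-0.3,"dz":-8.5,"fingers":10},
  {"ax":0,"ay":0,"az":0,"dx":0,"dy":-0.3,"dz":-8.5,"fingers":10},
])

```text
time_s: 12.62
ee_pos: [0.5527, -0.2127, 0.3042]
tcp_rot: [[-0.082, 0.997, 0.01], [0.997, 0.082, -0.007], [-0.008, 0.01, -1.0]]
wrist_force: [-0.4, 0.0, -6.4]
finger_gap: 0.0141
```

Call:
drive_tool([
  {"ax":0,"ay":0,"az":0,"dx":0,"dy":0,"dz":-1,"fingers":10},
  {"ax":0,"ay":0,"az":0,"dx":0,"dy":0,"dz":-2,"fingers":10},
  {"ax":0,"ay":0,"az":0,"dx":0,"dy":0,"dz":-2.5,"fingers":10},
  {"ax":0,"ay":0,"az":0,"dx":0,"dy":0,"dz":-2.5,"fingers":10},
])

```text
time_s: 12.95
ee_pos: [0.5526, -0.2126, 0.3015]
tcp_rot: [[-0.082, 0.997, 0.01], [0.997, 0.082, -0.007], [-0.008, 0.009, -1.0]]
wrist_force: [-0.0, 0.9, -6.3]
finger_gap: 0.0146
```

Underside at 56 mm and still free, so the pegs are entering.

Call:
drive_tool([
  {"ax":0,"ay":0,"az":0,"dx":0,"dy":0,"dz":-1.5,"fingers":10},
  {"ax":0,"ay":0,"az":0,"dx":0,"dy":0,"dz":-3,"fingers":10},
  {"ax":0,"ay":0,"az":0,"dx":0,"dy":0,"dz":-4,"fingers":10},
  {"ax":0,"ay":0,"az":0,"dx":0,"dy":0,"dz":-4,"fingers":10},
  {"ax":0,"ay":0,"az":0,"dx":0,"dy":0,"dz":-4,"fingers":10},
])

```text
time_s: 13.37
ee_pos: [0.5525, -0.2126, 0.2973]
tcp_rot: [[-0.082, 0.997, 0.01], [0.997, 0.082, -0.007], [-0.008, 0.009, -1.0]]
wrist_force: [0.4, 0.3, -6.4]
finger_gap: 0.0143
```

Call:
drive_tool([
  {"ax":0,"ay":0,"az":0,"dx":0,"dy":0,"dz":-1,"fingers":10},
  {"ax":0,"ay":0,"az":0,"dx":0,"dy":0,"dz":-1.6,"fingers":10},
  {"ax":0,"ay":0,"az":0,"dx":0,"dy":0,"dz":-2.2,"fingers":10},
  {"ax":0,"ay":0,"az":0,"dx":0,"dy":0,"dz":-2.2,"fingers":10},
  {"ax":0,"ay":0,"az":0,"dx":0,"dy":0,"dz":-2.2,"fingers":10},
])

```text
time_s: 13.78
ee_pos: [0.5526, -0.2126, 0.2958]
tcp_rot: [[-0.082, 0.997, 0.011], [0.997, 0.082, -0.007], [-0.008, 0.01, -1.0]]
wrist_force: [-1.9, 1.7, 0.9]
finger_gap: 0.015
```

Call:
drive_tool([
  {"ax":0,"ay":0,"az":0,"dx":0,"dy":0,"dz":-1,"fingers":10},
  {"ax":0,"ay":0,"az":0,"dx":0,"dy":0,"dz":0,"fingers":24},
  {"ax":0,"ay":0,"az":0,"dx":0,"dy":0,"dz":0,"fingers":45},
  {"ax":0,"ay":0,"az":0,"dx":0,"dy":0,"dz":0,"fingers":45},
  {"ax":0,"ay":0,"az":0,"dx":0,"dy":0,"dz":20,"fingers":45},
  {"ax":0,"ay":0,"az":0,"dx":0,"dy":0,"dz":50,"fingers":45},
  {"ax":0,"ay":0,"az":0,"dx":0,"dy":0,"dz":80,"fingers":45},
  {"ax":0,"ay":0,"az":0,"dx":-30,"dy":40,"dz":90,"fingers":45},
  {"ax":0,"ay":0,"az":0,"dx":-55,"dy":70,"dz":90,"fingers":45},
  {"ax":0,"ay":0,"az":0,"dx":-80,"dy":100,"dz":90,"fingers":45},
])

```text
time_s: 14.62
ee_pos: [0.4754, -0.1154, 0.3872]
tcp_rot: [[-0.081, 0.997, 0.015], [0.997, 0.081, -0.009], [-0.01, 0.014, -1.0]]
wrist_force: [0.2, 1.5, -0.9]
finger_gap: 0.0448
```

Call:
drive_tool([
  {"ax":0,"ay":0,"az":0,"dx":-30,"dy":30,"dz":0,"fingers":45},
  {"ax":0,"ay":0,"az":0,"dx":-50,"dy":60,"dz":0,"fingers":45},
  {"ax":0,"ay":0,"az":0,"dx":-50,"dy":90,"dz":0,"fingers":45},
  {"ax":0,"ay":0,"az":0,"dx":-50,"dy":130,"dz":0,"fingers":45},
  {"ax":0,"ay":0,"az":0,"dx":-50,"dy":130,"dz":0,"fingers":45},
  {"ax":0,"ay":0,"az":0,"dx":-50,"dy":130,"dz":0,"fingers":45},
])

```text
time_s: 15.12
ee_pos: [0.4253, 0.0163, 0.3876]
tcp_rot: [[-0.085, 0.996, 0.016], [0.996, 0.085, -0.009], [-0.01, 0.015, -1.0]]
wrist_force: [0.3, -0.8, -0.1]
finger_gap: 0.0448
```

```bash
python3 - <<'E'
from h import *
check(.5488,-.214,4.75,.05,(120,130),5,"s5",155,115)
o=bot.observe(); print(o["time_s"],o["ee_pos"],o["joint_vel"].round(3))
s=viewer.camera("scene"); a=cv2.imread("pics/scene0.png"); d=np.abs(s[...,::-1].astype(int)-a).sum(2)
for n,b in dict(tweezers=(300,210,60,25),phone=(225,290,85,40),reel=(325,290,35,40),remote=(140,280,75,30),meter=(378,285,90,50),tape=(402,132,38,30),pot=(205,120,30,30)).items():
    x,y,w,h=b; print(n,d[y:y+h,x:x+w].mean().round(1))
E
```

```text
15.1667 [0.42559169 0.01511797 0.38753236] [-0.045  0.01   0.006 -0.001 -0.002 -0.001]
tweezers 6.4
phone 7.0
reel 5.9
remote 5.1
meter 6.4
tape 5.4
pot 43.9
```

View pics/s5.png

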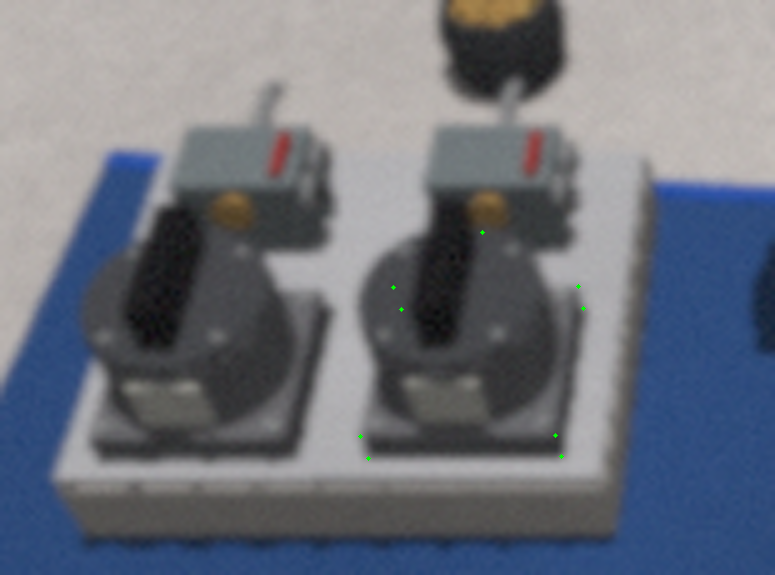

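Both cassettes sit flat and the marks match. The pot's image difference comes from the arm's shadow, which was there at the start; I never went near it.

```bash
python3 -c "
from station import order; print(order.hand_in())"
```

```text
the job is handed in; nothing more can be done
None
```

Both cassettes turned out to be full, so both went onto the feeder, and the red tray stays empty. I handed the job in at about 15 s on the robot's clock.

| Cassette | Weight | Seat |
|---|---|---|
| Far one | about 0.58 kg | right |
| Near one | about 0.57 kg | left |

**Seating:** each was lowered with its nozzle towards the feed head and met no resistance until the deck, at an underside height of about 50 mm. Off the pegs it would have stopped about 10 mm higher. In the last picture both stand flat, and the expected foot corners line up to within a pixel or two.

**Other objects:** the tweezers, phone, reel, remote, meter and tape look unchanged in before-and-after images. The tip pot's patch did differ. I put that down to the arm's shadow in the first picture, as the arm never went near the pot; I did not measure its position again.

**Near cassette's grip:** the near cassette was held about 5 mm off-centre along its bar. I allowed for that before lowering it.

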